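# Draw the marking gauge's arm out to its 150 mm line and hold it for the cut mark

### The arm

A 6-joint arm with a two-finger parallel gripper is mounted at the origin on a cart in front of the work surface, level with it; the furniture and walls round the work are solid. World frame = base frame: x ahead of the robot, y to its left, z up, the work surface at z = 0. Lengths are in mm, angles in rad, forces in N, time in s.
With the tool pointing down it reaches from about 300 to 775 mm from the base axis. Payload 14.6 kg.
Tool frame: the origin (TCP) lies midway between the tips of the shut fingers; the grasp point (between the pads) lies grasp_offset behind it (grasp_offset is the distance from the TCP to the grasp point, in mm); z points along the fingers, y is the line along which they close (so a half turn about z gives the same grasp; the last joint's range is limited). The gripper opens to 94 mm and grips with 3 to 60 N. Pads are 16 mm wide; open, the fingers measure 119 mm over their backs; the gripper's body (75 mm by 177 mm) begins 78 mm behind the grasp point.
Start: joints at [-0.067, 0.3, 1.521, -0, 1.321, -0.067], TCP at [549.99, -0.002, 205.446] pointing down, gripper open.
Joint ranges: [-3.03, 3.03], [-0.79, 2.21], [0.23, 2.52], [-1.04, 4.18], [0, 3.07], [-2.55, 2.55]. Speed limits (rad/s): [2.22, 2.22, 2.57, 3.14, 3.14, 3.14].

### API

Orientations are given as [roll, pitch, yaw] about the fixed x, y, z axes, in that order (R = Rz(yaw) Ry(pitch) Rx(roll)).
In Python, from cell import * gives the robot as it stands. The module is installed in compiled form; this text tells all that it offers.
- The arm moves only by the shell command python3 -m jog 'ROWS' [FORCE]. ROWS is JSON, a list of rows, each a list of 3 entries, a list of its own where there are three numbers: the finger opening in mm, from 0 to 94, then the shift along the tool's x, y, z in units of 50 mm (1.0 is 50 mm), then the turn about the tool's z in units of 180 degrees (1.0 is 180 degrees). In form: [[fingers, [dx, dy, dz], twist], ...]. A call has 1 to 20 rows; each row shifts and turns the commanded pose from where the row before left it, along the tool's axes as they then stand; what a row does not reach is not made up. A row lasts 1/10 s, in which the tool goes at most 50 mm and 8.59 degrees, less where a joint would pass 70% of its speed; a pose out of reach is approached as far as the arm can. A call with a number of a shift or a turn outside -1 to 1 is refused whole. A call with a gripper value outside its range is refused whole. The fingers move at their own pace and stop on an object; FORCE is the grip in N (left out, the last holds). Time passes only in rows, so rows that do not move let the fingers close. It gives the time, the measured TCP pose, the force, the opening and the grip force at its end, in the units of the state.
- read_state(): the state, without advancing time (a new reading comes with each control period).
- camera(name): name is "scene" or "side" or "wrist"; returns the picture (384x512x3 uint8, red, green, blue); there is no depth.
- calibration(name): a dict with "mtx" (3x3 intrinsics, pixels), "cam_to_world" (4x4, takes a point from camera to world coordinates); the wrist camera has in their place "hand_eye" (4x4, takes a point from camera to tool coordinates, whose origin is the TCP and whose axes are the flange's). Camera axes: x right, y down, z forward; pixel columns grow to the right and rows downward; lengths in mm; the calibration is good to about 2 mm. The wrist camera is an equidistant fisheye: a pixel r from the principal point sees the ray r / f radians off the axis. A picture is of the moment at which its call begins: read the wrist's pose just before it. calibration takes no time and is no camera call.
- sign_off(): hands the job in; it is judged then, once.
Trained networks look in the newest picture that a camera, given by its name, has taken for a name from the list of things; names that differ only in an ending like _2 or _b are one class to them, and where a whole thing is asked for, a point or a joint stands for the part that bears it (a point fixed in the world has none). Each returns a list of dicts, best first, with "conf" (0 to 1); they miss things now and then, are a little off and sometimes report something else, mostly with a low value. They report only what shows in the picture. A call takes as long as a camera call.
- regions_of(camera, query): "pixels" (384x512 bool, what is visible of it) and "rect" ([centre column, centre row, width, height] in pixels, round what is visible of it).
The state is a dict: "clock": time; "joints": joint angles; "qd": joint speeds; "effort": joint torques, N m; "eef_pos": TCP position; "eef_rot": TCP orientation; "wrist_force": force on the tool from outside, world axes, zero at the start; "moment": the same for the moment, N m; "finger_gap": finger opening in mm; "finger_force": force on a finger pad.
Only numpy, scipy, OpenCV 4.12 (cv2) and the standard library are available. Lean on these libraries where they do the work, as an engineer would, in place of code of your own. Each camera call takes 0.05 s, during which the arm holds its last target. There are 200 camera calls.

### The job

I want to mark a 150 mm cut on the sleeve in the marking gauge. Lift the gauge's clear cover by its ball knob and lay it gently back on its stops, squeeze the lock button on the arm's hand post, draw the arm out until its cross blade stands at the 150 mm line of the rule (the third long line past the zero line) and keep it held there: a spring pulls the arm home if you let go, so finish while still holding it. Leave the loose things beside the gauge where they are.

Things in the scene. Friction and masses are not known exactly. Their poses are not given: they have to be found in the camera images.
- marking_gauge: fixed bench marking gauge on a grey bed plate 225 x 505 x 8 mm. Origin: underside, below the arm's axis at the rule's zero line. Its x points across, away from the robot; y along the gauge to the left, z up; the arm draws out along -y. Outer tube 26 mm square, top z 83 mm, mouth at y = 49 mm. Cover rests: two 12 mm rods, top z 143 mm, at x = -40 mm, y = 52 and -219 mm
- dust_cover (a joint): angle of the clear cover, rad: 0 = shut (level over arm and rule, on its front rests), 1.88 = laid back on its two rubber stops, 18 degrees past upright. About 0.25 kg; let go short of upright it falls shut, let go past upright it sinks onto the stops (damped hinge)
- cover_knob (a point): centre of the black ball knob (24 mm across) near the front edge of the cover's outer face, 32 mm off the clear panel on an 8 mm stud, about 179 mm above the trolley top when shut. It lies 100 mm from the hinge line along the cover and 36 mm off the hinge plane, on the outer side
- cover_hinge (a point): point on the cover's hinge line, level with the knob along the gauge. The hinge line runs along the gauge's y, at x = 72 mm, z = 143 mm. The cover (285 mm along y, reaching 119 mm forward of the hinge when shut) opens up and away from the robot
- stop_arm (a joint): how far the telescoping arm is drawn out, m: 0 = home and locked (blade at the zero line), 0.150 = blade at the 150 mm line, 0.190 = end of travel. A spring pulls it home with about 4.5 N at 0 and 6 N at 0.150
- grip_post (a point): centre of the arm's hand post at button height: a black upright post, 24 mm along the gauge's y, 26 mm across, top 138 mm and this point 120 mm above the trolley top; once the cover is back only its left front rest (see marking_gauge) stands higher than 91 mm near it. It moves with the arm; at home it stands at the gauge's x = 0, y = 25 mm
- lock_button (a joint): travel of the lock button, m: 0 = out, locked; 0.0065 = fully in. The lock lets go after about 5 mm; pressing it fully takes about 4 N; it springs out when let go, and the lock catches again only at home
- button_face (a point): centre of the round metal lock button's face (18 mm across) on the side of the hand post that looks along -y of the gauge, the way the arm draws out. It stands 8 mm proud: post and button measure 32 mm along y, 25.5 mm with the button in. Squeeze them along y, one finger on the button, the other on the post's back
- blade_edge (a point): lower edge of the arm's cross blade over the rule, on its reading face (which looks along the gauge's +y), 25 mm along -y from the hand post's centre. The blade is a steel strip 3 mm thick reaching over the rule and the sleeve, top 90 mm above the trolley top
- line_150 (a point): the 150 mm line on the rule, third long line past the zero line. White rule with dark lines every 10 mm, long ones every 50 mm from 0 to 200; top 65 mm above the trolley top, at x = -30 mm of the gauge. Beside it, at x = -85 mm, a pipe sleeve 61 mm across, 240 long, top 76 mm, strapped in V-blocks along y
- paint_marker: loose paint marker, 135 mm long, 18 mm thick, lying right of the gauge; origin at its middle underneath, long axis y
- short_sleeve: loose short pipe sleeve, 47 mm across, 85 mm tall, standing right of the gauge; origin at the centre of its underside
- grease_tin: loose grease tin, 72 mm across, 75 mm tall, standing at the right rear; origin at the centre of its underside
- spanner: loose spanner, 230 mm long, 10 mm thick, lying at the right edge; origin at its middle underneath, long axis x

How it is judged (in metres and radians):
On the way, in this order (a step that is already met when the one before it is completed fails the run):
1. the cover lies back on its stops, at rest (value of joint dust_cover above 1.8 rad and velocity of joint dust_cover between -0.2 and 0.2 rad/s), for 0.3 s.
2. the lock button is squeezed in while the arm is at home (value of joint lock_button above 0.0045 m and value of joint stop_arm below 0.015 m), for 0.05 s.
At the end, for the whole second after the job is handed in: for the whole second the fingers hold the arm (at least 2 N on it) with the blade within 3 mm of the 150 mm line, and the cover lies back on its stops (past 1.8 rad) (value of joint stop_arm between 0.147 and 0.153 m and contact force between the fingers and stop_arm above 2 N and value of joint dust_cover above 1.8 rad); the arm keeps its last pose, push and grip.
It fails at once if the cover slams onto its stops or drops shut (faster than 1.6 rad/s close to either end) ((value of joint dust_cover above 1.7 rad and velocity of joint dust_cover above 1.6 rad/s) or (value of joint dust_cover below 0.3 rad and velocity of joint dust_cover below -1.6 rad/s)).
It fails at once if a loose thing beside the gauge is pushed more than 25 mm (distance of any of paint_marker, short_sleeve, grease_tin, spanner from where it was at the start of the episode above 0.025 m).
It also fails if it takes over 64 s, if anything falls off the work surface, if the arm or the gripper's body presses on something with over 40 N, if the wrist force passes 120 N, or if a joint passes its speed limit or range.

## Working session

There is one attempt and no reset: what is moved stays moved. The work goes in short steps, Python scripts to look and compute and a shell command to move; the robot and the scene stay as the last step left them, time stands still between calls to the robot, and variables do not carry over. Pictures are saved under pics/ and viewed, at most 10 in all, crops included, and the job is handed in when it is done.

```bash
mkdir -p pics; python3 - <<'E'
from cell import *
import cv2,numpy as np
s=read_state();print({k:np.round(v,3).tolist() for k,v in s.items()})
for c in("scene","side"):
    im=camera(c);cv2.imwrite(f"pics/{c}0.png",im[:,:,::-1])
    K=calibration(c);print(c,np.round(K["mtx"],1).tolist(),np.round(K["cam_to_world"],3).tolist())
    for q in("marking_gauge","cover_knob","grip_post","button_face","blade_edge","line_150"):
        for r in regions_of(c,q)[:2]:print(c,q,round(r["conf"],2),np.round(r["rect"],1))
K=calibration("wrist");print(K)
E
```

```text
{'clock': 0.0, 'joints': [-0.067, 0.3, 1.522, 0.0, 1.321, -0.067], 'qd': [0.0, -0.0, -0.0, -0.001, -0.0, -0.0], 'effort': [-0.002, -53.181, -35.274, 0.071, 0.024, -0.0], 'eef_pos': [549.736, 0.01, 204.904], 'eef_rot': [-3.14, -0.0, 1.571], 'wrist_force': [-0.354, -0.405, -0.636], 'moment': [0.034, -0.012, 0.062], 'finger_force': 0.0, 'finger_gap': 93.88}
scene [[419.1, 0.0, 261.8], [0.0, 419.1, 188.9], [0.0, 0.0, 1.0]] [[0.485, -0.672, 0.559, -132.994], [-0.874, -0.366, 0.319, -548.987], [-0.01, -0.643, -0.766, 1097.331], [0.0, 0.0, 0.0, 1.0]]
scene marking_gauge 0.77 [207.  197.6 161.  105.2]
scene cover_knob 0.9 [220.7 175.9  94.2  50.5]
scene cover_knob 0.72 [361.9 216.4  23.7  30.1]
scene button_face 0.25 [283.6 254.   20.2  40.7]
scene blade_edge 0.63 [194.4 182.1  14.4  12.4]
scene line_150 0.74 [203.3 192.1 157.1 119.8]
side [[429.8, 0.0, 254.7], [0.0, 429.8, 192.7], [0.0, 0.0, 1.0]] [[0.948, -0.146, 0.281, 211.958], [-0.317, -0.413, 0.854, -1182.143], [-0.009, -0.899, -0.438, 678.052], [0.0, 0.0, 0.0, 1.0]]
side marking_gauge 0.92 [233.7 201.7  90.4 105. ]
side cover_knob 0.85 [243.9 176.5  58.1  37.2]
side grip_post 0.64 [216.7 187.7  30.2   7.2]
side blade_edge 0.58 [215.4 184.6  32.7   9. ]
side line_150 0.94 [234.3 201.1  93.1 103.9]
{'mtx': array([[297.31863964,   0.        , 257.20802807],
       [  0.        , 297.31863964, 192.51552636],
       [  0.        ,   0.        ,   1.        ]]), 'hand_eye': array([[ 3.57378900e-04, -9.71800871e-01, -2.35802756e-01,
         6.72954686e+01],
       [ 9.99999869e-01,  2.60935090e-04,  4.40206502e-04,
         9.65096811e-01],
       [-3.66263849e-04, -2.35802882e-01,  9.71800837e-01,
        -1.80516311e+02],
       [ 0.00000000e+00,  0.00000000e+00,  0.00000000e+00,
         1.00000000e+00]])}
```

```bash
python3 - <<'E'
import cv2,numpy as np
a=cv2.imread("pics/scene0.png")[110:310,110:400];b=cv2.imread("pics/side0.png")[120:290,130:380]
cv2.imwrite("pics/a.png",cv2.resize(a,(798,550),interpolation=cv2.INTER_CUBIC))
cv2.imwrite("pics/b.png",cv2.resize(b,(800,544),interpolation=cv2.INTER_CUBIC))
E
```

```text
(no output)
```

View pics/a.png

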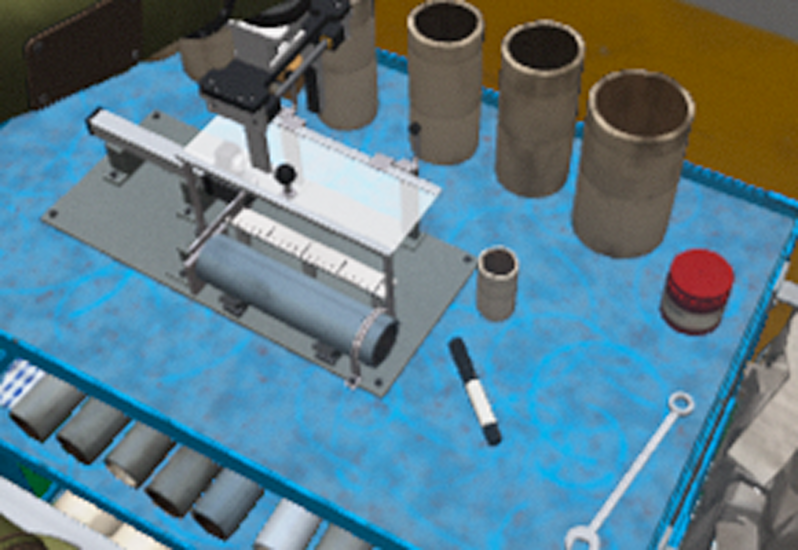

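View pics/b.png

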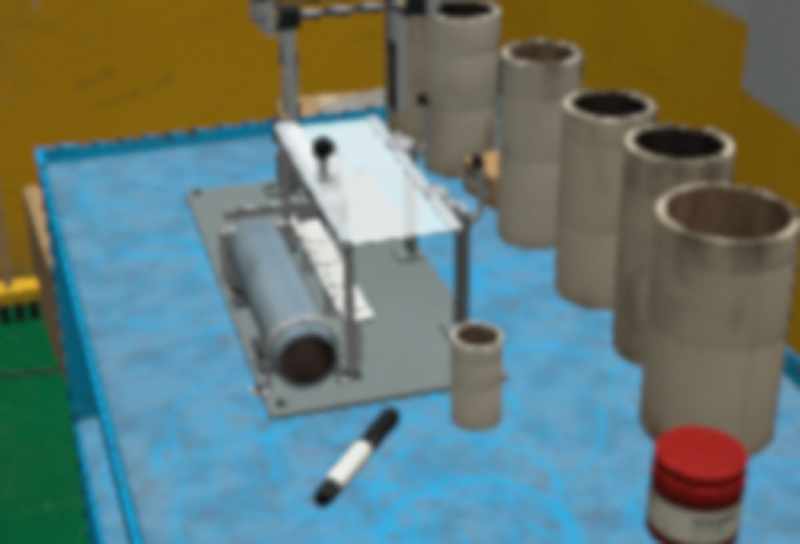

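The pictures show the gauge left of centre. In the scene crop the ball knob is at (286,174) and the bed's corner holes are at (378,382), (468,260), (53,213) and (155,115). In the side crop the knob is at (323,147). Loose things stand to the right.

```bash
cat > h.py <<'E'
import numpy as np,cv2
from scipy.spatial.transform import Rotation as Ro
from cell import *
def ray(c,uv):
    K=calibration(c);M=K["mtx"];d=np.linalg.inv(M)@[*uv,1]
    if c=="wrist":
        s=read_state();r=np.hypot(d[0],d[1]);d=np.array([*(d[:2]/r*np.sin(r)),np.cos(r)])
        T=np.eye(4);T[:3,:3]=Ro.from_euler("xyz",s["eef_rot"]).as_matrix();T[:3,3]=s["eef_pos"];T=T@K["hand_eye"]
    else:T=K["cam_to_world"]
    d=T[:3,:3]@d;return T[:3,3],d/np.linalg.norm(d)
def onz(c,uv,z):
    o,d=ray(c,uv);return o+d*(z-o[2])/d[2]
def tri(rs):
    A=sum(np.eye(3)-np.outer(d,d) for o,d in rs);b=sum((np.eye(3)-np.outer(d,d))@o for o,d in rs)
    return np.linalg.solve(A,b)
E
python3 - <<'E'
from h import *
import cell
print(getattr(cell,"grasp_offset",None),dir(cell))
A=lambda p:(110+p[0]/2.752,110+p[1]/2.75)
B=lambda p:(130+p[0]/3.2,120+p[1]/3.2)
k=tri([ray("scene",A((286,174))),ray("side",B((323,147)))]);print("knob",k,onz("scene",A((286,174)),179),onz("side",B((323,147)),179))
for p in[(378,382),(468,260),(155,115),(53,213)]:print("hole",onz("scene",A(p),8))
for p in[(281,402),(197,191)]:print("holeside",onz("side",B(p),8))
im=camera("wrist");cv2.imwrite("pics/w0.png",cv2.resize(im[:,:,::-1],(800,600),interpolation=cv2.INTER_CUBIC))
for q in("cover_knob","grip_post","button_face","blade_edge","line_150"):
    for r in regions_of("wrist",q)[:2]:print(q,round(r["conf"],2),np.round(r["rect"],1))
E
```

```text
18.8 ['Unreachable', '__builtins__', '__cached__', '__doc__', '__file__', '__loader__', '__name__', '__package__', '__spec__', 'calibration', 'camera', 'grasp_offset', 'read_state', 'regions_of', 'sign_off']
knob [521.39894329 -13.97984264 181.18252829] [522.51760738 -12.8448348  179.        ] [523.18002618  -8.32986273 179.        ]
hole [ 433.60917537 -172.30779444    8.        ]
hole [ 632.2920857  -180.79969715    8.        ]
hole [650.07620615 299.65385109   8.        ]
hole [451.18161275 305.69318592   8.        ]
holeside [ 434.28138218 -166.569651      8.        ]
holeside [451.43259494 312.22800458   8.        ]
cover_knob 0.72 [281.8 190.9 148.6 300.5]
cover_knob 0.19 [281.9 171.2 262.3 341. ]
grip_post 0.56 [178.5 114.8  56.2   5.1]
button_face 0.54 [280.9 188.3 150.1 305.9]
blade_edge 0.44 [176.8 118.8  49.    5.1]
line_150 0.57 [280.4 170.3 256.2 340.7]
```

View pics/w0.png

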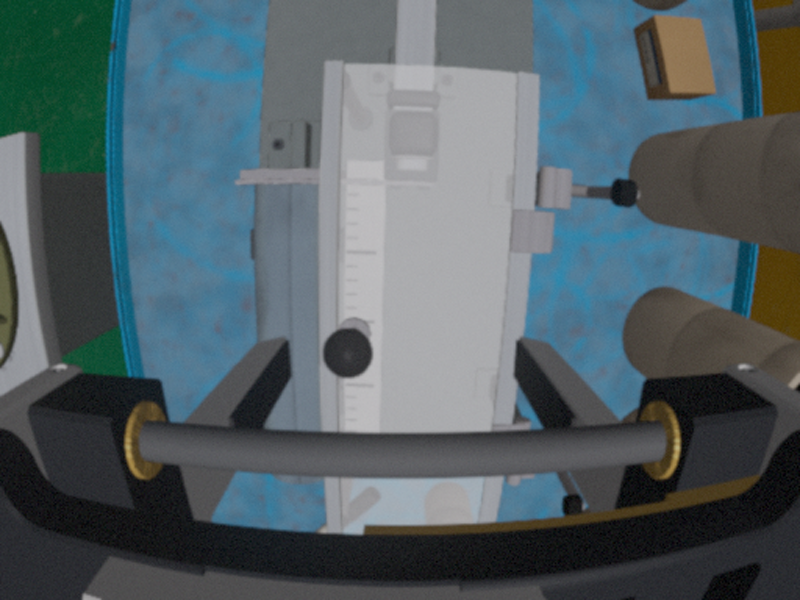

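Wrist view: knob at (348,352), post top at about (413,130), rule lines at (362,252) and (362,384), all on the 800x600 picture. The fingers straddle the cover.

```bash
python3 - <<'E'
from h import *
W=lambda p:(p[0]/1.5625,p[1]/1.5625)
A=lambda p:(110+p[0]/2.752,110+p[1]/2.75)
B=lambda p:(130+p[0]/3.2,120+p[1]/3.2)
print("knobW",onz("wrist",W((348,352)),179))
print("knob3",tri([ray("scene",A((286,174))),ray("side",B((323,147))),ray("wrist",W((348,352)))]))
print("post",onz("wrist",W((413,130)),138))
for p in[(362,252),(362,384)]:print("line",onz("wrist",W(p),65))
print("blade",onz("wrist",W((375,184)),90))
th=-0.0366;c,s=np.cos(th),np.sin(th)
E
```

```text
knobW [525.43880644  -7.96305514 179.        ]
knob3 [524.18569876  -9.56700685 177.62088449]
post [556.86755341  99.63080042 138.        ]
line [523.24784763  24.4321432   65.        ]
line [521.04071979 -75.1037155   65.        ]
blade [534.07403497  71.32931063  90.        ]
```

```bash
python3 -m jog '[[94,[0,0,-0.3],-0.0444],[94,[0,0,0],-0.0444],[94,[0,0,0],-0.0444],[94,[0,0,0],-0.0444],[94,[0,0,0],-0.0444],[94,[0,0,0],-0.0444],[94,[0,0,0],-0.0444],[94,[0,0,0],-0.0444],[94,[0,0,0],-0.0444],[94,[0,0,0],-0.0444],[94,[0,0,0],-0.0444],[94,[0,0,0],0],[94,[0,0,0],0]]' 6; cat >> h.py <<'E'
O=np.array([556.,74.6,0]);TH=-0.0366
G=Ro.from_euler("z",TH).as_matrix()
def show():
    s=read_state();t=np.array(s["eef_pos"])
    print("clk",s["clock"],"tcp local",np.round(G.T@(t-O),1),"rot",np.round(s["eef_rot"],4),"F",np.round(G.T@s["wrist_force"],1),"gap",s["finger_gap"],s["finger_force"])
E
python3 - <<'E'
from h import *
show()
im=camera("wrist");cv2.imwrite("pics/w1.png",cv2.resize(im[:,:,::-1],(800,600),interpolation=cv2.INTER_CUBIC))
print(G.T@(np.array([525.3,-9.5,179])-O))
E
```

```text
clock: 2.3
eef_pos: [550.0, 0.0, 220.4]
eef_rot: [3.142, -0.0, 3.101]
wrist_force: [0.3, -1.0, 0.7]
finger_gap: 94.2
finger_force: 0.0
clk 2.3 tcp local [ -3.3 -74.8 220.4] rot [ 3.1416 -0.      3.1009] F [ 0.4 -1.   0.7] gap 94.23513911570431 0.0
[-27.60206721 -85.16704695 179.        ]
```

View pics/w1.png

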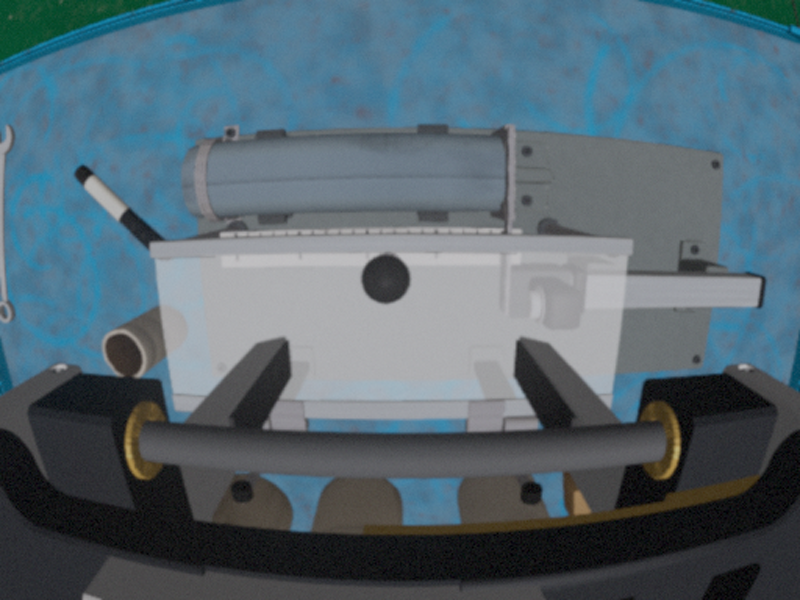

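Seen from the wrist: knob at (386,278), cover's front edge runs from (152,247) to (632,240), post at about (560,300) beneath the clear cover.

```bash
python3 - <<'E'
from h import *
W=lambda p:(p[0]/1.5625,p[1]/1.5625)
k=onz("wrist",W((386,278)),179);print("knob",k,G.T@(k-O))
a,b=[onz("wrist",W(p),147) for p in((152,247),(632,240))];print(a,b,np.arctan2(-(b-a)[0],(b-a)[1]))
a,b=[onz("wrist",W(p),83) for p in((614,277),(757,277))];print("tube",a,b,np.arctan2(-(b-a)[0],(b-a)[1]))
E
```

```text
knob [525.256526    -7.35920766 179.        ] [-27.7238476 -83.0292791 179.       ]
[ 504.9897921  -151.02877461  147.        ] [512.89045267 138.18814511 147.        ] -0.02731062965947067
tube [548.19244695 158.13359832  83.        ] [551.19266268 308.41831101  83.        ] -0.019960894267647997
```

```bash
python3 -m jog '[[94,[0.25,-0.09,0],0],[94,[0.236,-0.09,0],0],[94,[0,0,0.4],0],[94,[0,0,0.4],0],[94,[0,0,0.4],0],[94,[0,0,0],0],[24,[0,0,0],0],[22,[0,0,0],0],[20,[0,0,0],0],[20,[0,0,0],0],[20,[0,0,0],0],[20,[0,0,0],0]]' 6; python3 -c "
from h import *
show()"
```

```text
clock: 3.55
eef_pos: [525.4, -8.1, 160.6]
eef_rot: [-3.142, 0.0, 3.105]
wrist_force: [0.8, 0.3, 0.5]
finger_gap: 49.8
finger_force: 0.0
clk 3.55 tcp local [-27.6 -83.8 160.6] rot [-3.1416e+00  1.0000e-04  3.1050e+00] F [0.8 0.3 0.5] gap 49.842564075645626 0.0
```

```bash
python3 -m jog '[[10,[0,0,0],0],[10,[0,0,0],0],[10,[0,0,0],0],[10,[0,0,0],0],[10,[0,0,0],0],[10,[0,0,0],0],[10,[0,0,0],0]]' 6; python3 -c "
from h import *
show()"
```

```text
clock: 4.25
eef_pos: [525.4, -7.2, 160.4]
eef_rot: [3.14, -0.0, 3.105]
wrist_force: [0.9, 6.9, 0.3]
finger_gap: 23.4
finger_force: 6.0
clk 4.25 tcp local [-27.6 -82.9 160.4] rot [ 3.1401 -0.      3.1055] F [0.7 6.9 0.3] gap 23.388181025852617 5.999995842576027
```

```bash
python3 - <<'E'
import numpy as np
t=np.concatenate([[0,.04],np.arange(.13,1.7,.1),np.arange(1.7,1.87,.05),[1.88]])
x=100*(1-np.cos(t))+36*np.sin(t);z=100*np.sin(t)+36*(np.cos(t)-1)
for a,b,c in zip(t[1:],-np.diff(x)/50,-np.diff(z)/50):print(f"{a:.2f} [10,[{b:.3f},0,{c:.3f}],0]")
E
```

```text
0.04 [10,[-0.030,0,-0.079],0]
0.13 [10,[-0.080,0,-0.174],0]
0.23 [10,[-0.107,0,-0.184],0]
0.33 [10,[-0.124,0,-0.172],0]
0.43 [10,[-0.141,0,-0.159],0]
0.53 [10,[-0.156,0,-0.144],0]
0.63 [10,[-0.170,0,-0.128],0]
0.73 [10,[-0.182,0,-0.110],0]
0.83 [10,[-0.192,0,-0.092],0]
0.93 [10,[-0.200,0,-0.072],0]
1.03 [10,[-0.206,0,-0.052],0]
1.13 [10,[-0.210,0,-0.031],0]
1.23 [10,[-0.212,0,-0.010],0]
1.33 [10,[-0.212,0,0.012],0]
1.43 [10,[-0.210,0,0.033],0]
1.53 [10,[-0.206,0,0.054],0]
1.63 [10,[-0.199,0,0.074],0]
1.70 [10,[-0.135,0,0.063],0]
1.75 [10,[-0.093,0,0.051],0]
1.80 [10,[-0.091,0,0.056],0]
1.85 [10,[-0.088,0,0.060],0]
1.88 [10,[-0.051,0,0.038],0]
```

```bash
python3 -m jog '[[10,[0,0.03,0],0],[10,[0,0,0],0],[10,[-0.030,0,-0.079],0],[10,[-0.080,0,-0.174],0],[10,[-0.107,0,-0.184],0],[10,[-0.124,0,-0.172],0],[10,[-0.141,0,-0.159],0],[10,[-0.156,0,-0.144],0],[10,[-0.170,0,-0.128],0],[10,[0,0,0],0]]' 10; python3 -c "
from h import *
show()"
```

```text
clock: 5.25
eef_pos: [566.6, -8.5, 213.4]
eef_rot: [-3.141, 0.001, 3.105]
wrist_force: [-3.9, -5.2, 3.0]
finger_gap: 23.5
finger_force: 10.0
clk 5.25 tcp local [ 13.6 -82.7 213.4] rot [-3.1410e+00  8.0000e-04  3.1049e+00] F [-3.7 -5.4  3. ] gap 23.467553651394706 10.000186040997505
```

```bash
python3 -m jog '[[10,[-0.182,-0.01,-0.110],0],[10,[-0.192,-0.01,-0.092],0],[10,[-0.200,0,-0.072],0],[10,[-0.206,0,-0.052],0],[10,[-0.210,0,-0.031],0],[10,[-0.212,0,-0.010],0],[10,[-0.212,0,0.012],0],[10,[-0.210,0,0.033],0],[10,[-0.206,0,0.054],0],[10,[0,0,0],0]]' 10; python3 -c "
from h import *
show()"
```

```text
clock: 6.25
eef_pos: [658.1, -11.9, 226.1]
eef_rot: [3.141, 0.001, 3.106]
wrist_force: [1.5, 0.6, 3.6]
finger_gap: 23.2
finger_force: 10.0
clk 6.25 tcp local [105.2 -82.7 226.1] rot [3.1406e+00 1.3000e-03 3.1055e+00] F [1.5 0.7 3.6] gap 23.193040774540655 10.000307410955429
```

```bash
python3 -m jog '[[10,[-0.1,0,0.036],0],[10,[-0.1,0,0.038],0],[10,[-0.135,0,0.063],0],[10,[-0.093,0,0.051],0],[10,[-0.091,0,0.056],0],[10,[-0.088,0,0.060],0],[10,[-0.051,0,0.038],0],[10,[0,0,0],0],[10,[0,0,0],0]]' 10; python3 -c "
from h import *
show()
im=camera('scene');cv2.imwrite('pics/s1.png',cv2.resize(im[110:310,110:400,::-1],(798,550),interpolation=cv2.INTER_CUBIC))"
```

```text
clock: 7.15
eef_pos: [690.6, -13.1, 208.4]
eef_rot: [3.141, 0.001, 3.106]
wrist_force: [2.2, 5.0, 3.2]
finger_gap: 23.2
finger_force: 10.0
clk 7.15 tcp local [137.8 -82.7 208.4] rot [3.1408e+00 5.0000e-04 3.1056e+00] F [2.  5.1 3.2] gap 23.157737241156255 10.00020682811737
```

View pics/s1.png

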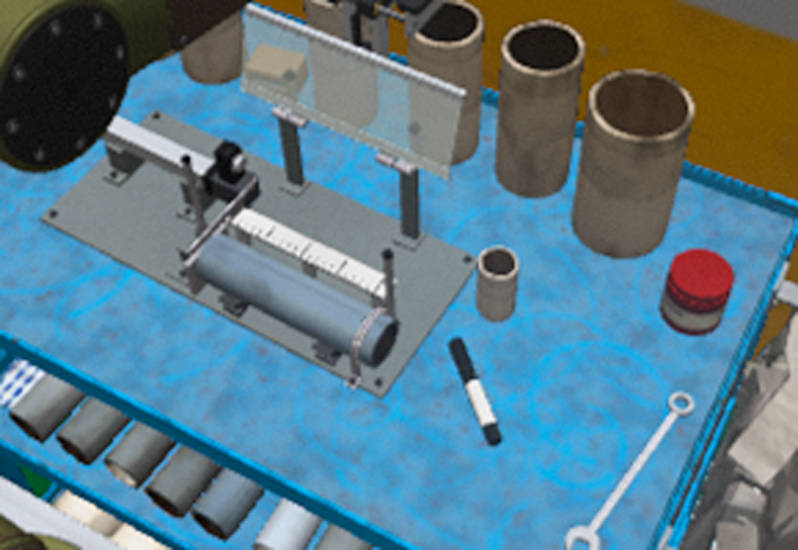

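The cover lies back, leaning past upright, and the hand is still on the knob. Post and button are now uncovered at about (230,160). Next I release, rise over the panel and go above the post.

```bash
python3 -m jog '[[70,[0,0,0],0],[70,[0,0,0],0],[70,[0,0,0],0],[70,[0,0,0],0],[70,[0,0,0],0],[70,[0,0,-0.4],0],[70,[0,0,-0.5],0],[70,[0,0,-0.5],0],[70,[0,0,0],0],[70,[0.4,0.25,0],0],[70,[0.5,0.4,0],0],[70,[0.5,0.4,0],0],[70,[0.5,0.4,0],0],[70,[0.5,0.4,0],0],[70,[0.36,0.3,0],0],[70,[0,0,0],0],[70,[0,0,0],0]]' 10; python3 - <<'E'
from h import *
show()
im=camera('wrist');cv2.imwrite('pics/w2.png',cv2.resize(im[:,:,::-1],(800,600),interpolation=cv2.INTER_CUBIC))
for q in("dust_cover","grip_post","button_face","blade_edge"):
    for r in regions_of("wrist",q)[:2]:print(q,round(r["conf"],2),np.round(r["rect"],1))
E
```

```text
clock: 8.9
eef_pos: [556.2, 98.7, 278.4]
eef_rot: [-3.141, -0.0, 3.106]
wrist_force: [0.5, -0.5, -1.2]
finger_gap: 70.1
finger_force: 0.0
clk 8.9 tcp local [ -0.7  24.1 278.4] rot [-3.1414e+00 -1.0000e-04  3.1057e+00] F [ 0.5 -0.5 -1.2] gap 70.12416885502117 0.0
dust_cover 0.93 [182.8 285.9 231.8 104.6]
grip_post 0.54 [ 53.5 135.2  45.2  48.3]
grip_post 0.34 [254.8 141.9  38.7 111.8]
blade_edge 0.93 [254.4 141.7  34.9 111.2]
```

View pics/w2.png

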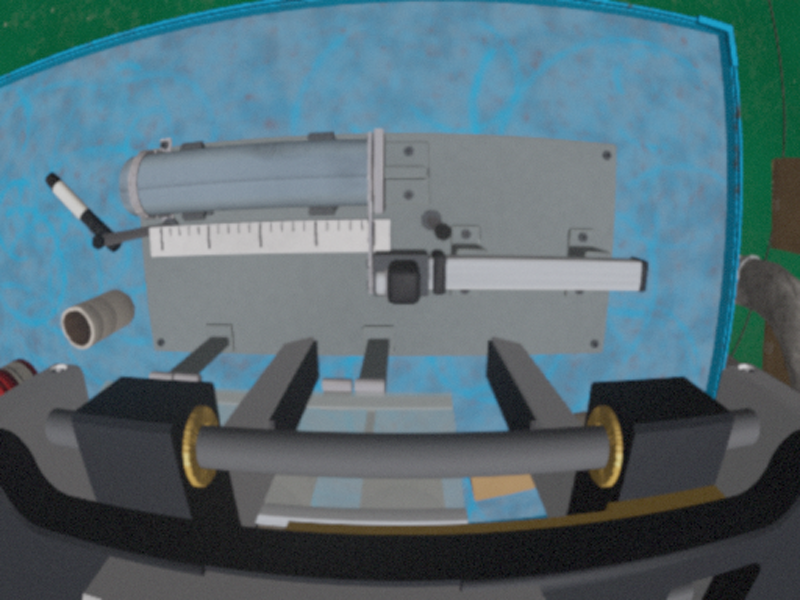

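Wrist view: post top at (405,282), button left of it at (381,281), tube from (447,274) to (642,274), bed holes at (607,155), (595,344), (160,342). The cover lies back behind. I'll refine yaw and position from these.

```bash
python3 - <<'E'
from h import *
W=lambda p:(p[0]/1.5625,p[1]/1.5625)
h=[onz("wrist",W(p),8) for p in((607,155),(595,344),(160,342))]
for p in h:print("hole",np.round(p,1),np.round(G.T@(p-O),1))
d=h[1]-h[2];print("yaw",np.arctan2(-d[0],d[1]));d=h[1]-h[0];print("yaw x",np.arctan2(d[1],d[0]))
for n,p,z in(("post",(405,282),138),("tubeend",(643,274),83),("tubemouth",(447,274),83)):
    q=onz("wrist",W(p),z);print(n,np.round(q,1),np.round(G.T@(q-O),1))
# tube edges & rule: gradient fit on native image
im=cv2.cvtColor(camera("wrist"),cv2.COLOR_RGB2GRAY).astype(float)
def edge(cols,r0,r1,z,sgn):
    P=[]
    for c in cols:
        g=np.gradient(cv2.GaussianBlur(im,(3,3),0)[:,c])[r0:r1]*sgn
        i=int(np.argmax(g));w=np.clip(g[max(i-2,0):i+3],0,None);r=r0+(np.arange(max(i-2,0),i+3)[:len(w)]*w).sum()/w.sum()
        P.append(onz("wrist",(c,r),z))
    P=np.array(P);k=np.polyfit(P[:,1],P[:,0],1);res=P[:,0]-np.polyval(k,P[:,1])
    print("edge yaw",-np.arctan(k[0]),"x at y=100",np.polyval(k,100),"res",res.std())
edge(range(296,402,3),158,172,83,1);edge(range(296,402,3),178,192,83,-1)
edge(range(102,232,3),134,152,65,1);edge(range(102,232,3),155,170,65,-1)
E
```

```text
hole [453.1 311.    8. ] [-111.5  232.5    8. ]
hole [654.7 304.1   8. ] [ 90.2 233.    8. ]
hole [ 636.4 -179.2    8. ] [  89.7 -250.7    8. ]
yaw -0.037684651352884346
yaw x -0.03416220577203874
post [553.7  99.8 138. ] [ -3.2  25.1 138. ]
tubeend [563.6 315.   83. ] [ -1.2 240.5  83. ]
tubemouth [559.2 134.5  83. ] [ 1. 60. 83.]
edge yaw -0.03377538809359192 x at y=100 544.4760821763518 res 0.34298606784547586
edge yaw -0.03643859592477434 x at y=100 569.8882515461036 res 0.2101389502979779
edge yaw -0.037670358808897256 x at y=100 513.4225860659144 res 0.41871191669862035
edge yaw -0.03487040730547475 x at y=100 541.2316840669334 res 0.15976864703271032
```

```bash
python3 -m jog '[[70,[-0.026,0,0.3],0],[70,[0,0,0.5],0],[70,[0,0,0.6],0],[70,[0,0,0.6],0],[70,[0,0,0.6],0],[70,[0,0,0.5],0],[70,[0,0,0.3],0],[70,[0,0,0.144],0],[70,[0,0,0],0],[50,[0,0,0],0],[45,[0,0,0],0],[45,[0,0,0],0],[45,[0,0,0],0]]' 25; python3 - <<'E'
from h import *
show()
for c in("scene","side"):
    im=camera(c)
    for r in regions_of(c,"dust_cover")[:1]:print(r["conf"],np.round(r["rect"],1))
    for r in regions_of(c,"grip_post")[:1]:print(r["conf"],np.round(r["rect"],1))
E
```

```text
clock: 10.5
eef_pos: [557.6, 98.8, 102.0]
eef_rot: [3.141, 0.001, 3.105]
wrist_force: [0.7, 0.3, -0.1]
finger_gap: 45.7
finger_force: 0.0
clk 10.5 tcp local [  0.7  24.2 102. ] rot [3.1415e+00 7.0000e-04 3.1051e+00] F [ 0.7  0.3 -0.1] gap 45.71728315557887 0.0
0.68 [238.4 145.9  83.1  65.6]
0.79 [191.9 181.2  24.8  38.8]
0.84 [271.1 156.8  37.1  66.1]
0.55 [238.6 186.1 105.6 127.4]
```

```bash
python3 -m jog '[[10,[0,0,0],0],[10,[0,0,0],0],[10,[0,0,0],0],[10,[0,0,0],0],[10,[0,0,0],0],[10,[0,0,0],0],[10,[0,0,0],0],[10,[0,0,0],0]]' 25; python3 -c "
from h import *
show()"
```

```text
clock: 11.6
eef_pos: [557.4, 99.0, 101.5]
eef_rot: [3.141, 0.0, 3.105]
wrist_force: [0.5, 4.6, -1.0]
finger_gap: 24.0
finger_force: 25.9
clk 11.6 tcp local [  0.5  24.5 101.5] rot [3.1413 0.     3.1053] F [ 0.3  4.6 -1. ] gap 24.04704694327289 25.935983061790466
```

```bash
python3 -m jog '[[10,[0,-0.05,0],0],[10,[0,-0.12,0],0],[10,[0,-0.2,0],0],[10,[0,-0.25,0],0],[10,[0,-0.25,0],0],[10,[0,-0.25,0],0],[10,[0,-0.25,0],0],[10,[0,-0.25,0],0],[10,[0,-0.25,0],0],[10,[0,-0.25,0],0],[10,[0,-0.25,0],0],[10,[0,-0.25,0],0],[10,[0,-0.2,0],0],[10,[0,-0.12,0],0],[10,[0,-0.05,0],0],[10,[0,0,0],0],[10,[0,0,0],0]]' 25; python3 - <<'E'
from h import *
show()
im=camera('wrist');cv2.imwrite('pics/w3.png',im[:,:,::-1])
cv2.imwrite('pics/w3c.png',cv2.resize(im[60:240,100:380,::-1],(800,514),interpolation=cv2.INTER_CUBIC))
E
```

```text
clock: 13.3
eef_pos: [552.1, -50.4, 101.5]
eef_rot: [3.141, 0.0, 3.105]
wrist_force: [3.6, 1.1, 1.3]
finger_gap: 24.4
finger_force: 23.7
clk 13.3 tcp local [   0.6 -125.1  101.5] rot [3.1410e+00 3.0000e-04 3.1051e+00] F [3.6 1.2 1.3] gap 24.429240015420937 23.69420349597931
```

View pics/w3c.png

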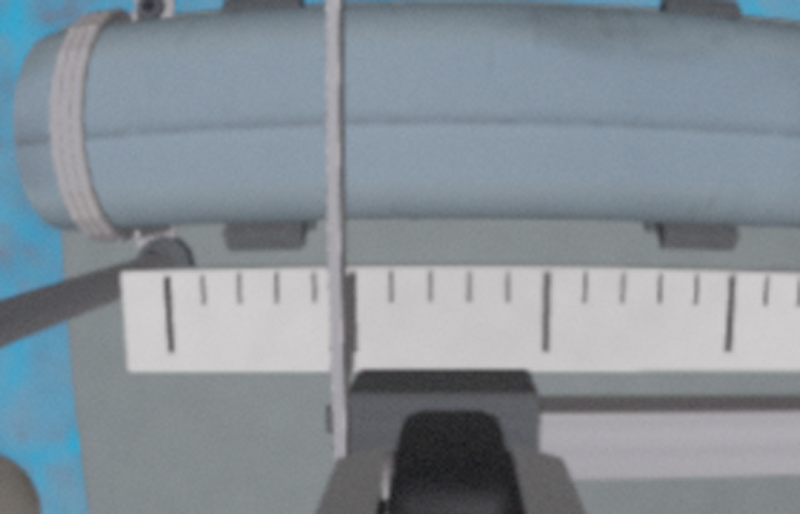

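The blade's reading face stands right at the 150 mm long line, at column ~350 in the crop (neighbouring long lines at 168 and 546). I'll settle and check this with numbers.

```bash
python3 -m jog '[[10,[0,0,0],0],[10,[0,0,0],0],[10,[0,0,0],0],[10,[0,0,0],0],[10,[0,0,0],0]]' 25; python3 - <<'E'
from h import *
show()
im=np.mean([cv2.cvtColor(camera("wrist"),cv2.COLOR_RGB2GRAY).astype(float) for _ in range(6)],0)
p=im[164:180].mean(0);print(np.round(p[205:236]).astype(int).tolist())
def dip(a,b):
    w=np.clip(np.median(p[a:b])-p[a:b]-10,0,None);return (np.arange(a,b)*w).sum()/w.sum()
L=lambda c,z:(G.T@(onz("wrist",(c,172),z)-O))[1]
for a,b in((153,165),(284,298),(348,362)):c=dip(a,b);print(c,L(c,65))
for c in range(213,226):print(c,round(L(c,65),1),round(L(c,90),1))
for c in("scene","side"):
    camera(c)
    for r in regions_of(c,"dust_cover")[:1]:print(r["conf"],np.round(r["rect"],1))
E
```

```text
clock: 13.85
eef_pos: [552.0, -50.2, 101.5]
eef_rot: [3.141, 0.0, 3.105]
wrist_force: [2.7, 8.2, -4.7]
finger_gap: 24.2
finger_force: 24.6
clk 13.85 tcp local [   0.6 -124.9  101.5] rot [3.1409e+00 2.0000e-04 3.1052e+00] F [ 2.4  8.3 -4.7] gap 24.174993589405958 24.63898926973343
[204, 204, 204, 202, 198, 198, 201, 202, 202, 197, 181, 169, 166, 164, 150, 112, 92, 92, 100, 143, 188, 198, 199, 198, 198, 198, 198, 198, 198, 198, 196]
158.60877085309377 -201.21676515117855
290.4895488862544 -100.7849252830499
354.8238808505818 -50.63144103247295
213 -158.5 -154.6
214 -157.7 -154.0
215 -156.9 -153.3
216 -156.2 -152.6
217 -155.4 -152.0
218 -154.7 -151.3
219 -153.9 -150.6
220 -153.2 -150.0
221 -152.4 -149.3
222 -151.7 -148.7
223 -150.9 -148.0
224 -150.2 -147.3
225 -149.4 -146.7
0.92 [261.6 154.6  36.4  43.4]
0.71 [271.2 156.2  32.7  64.7]
```

```bash
python3 -m jog '[[10,[0,-0.01,0],0],[10,[0,0,0],0],[10,[0,0,0],0],[10,[0,0,0],0]]' 25; python3 -c "
from h import *
show()
print(sign_off())"
```

```text
clock: 14.75
eef_pos: [552.0, -50.8, 101.5]
eef_rot: [3.141, 0.0, 3.105]
wrist_force: [3.4, 7.4, -1.8]
finger_gap: 24.1
finger_force: 26.0
clk 14.75 tcp local [   0.6 -125.4  101.5] rot [3.1410e+00 1.0000e-04 3.1053e+00] F [ 3.2  7.5 -1.8] gap 24.067770786574226 25.974166989326477
the job is handed in; nothing more can be done
None
```

The job is handed in: the cover lies back on its stops, and the arm is still held at the 150 mm line (about 149.9 mm by the tool's travel) with a 26 N grip; the loose things were not touched, and the sign-off returned no verdict.

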